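# Thread the spindle into the solder-reel stand and hold it

## Task

Take the long spindle by its handle out of the spindle tray and thread it, nose first and from the tray's side (the robot's left), through the near bushing of the reel stand, the reel's core and then the far bushing, so that the whole taper of its nose stands out clear beyond the far bushing. Do not force it, and leave the short spindle and everything else on the bench where it is. Finish while still gripping the handle, holding the spindle still in both bushings so that a colleague can fit the end clip.

Things in the scene. Friction and masses are not known exactly. Their poses are not given: they have to be found in the camera images.
- spindle_handle (a point): centre of the long spindle's handle: flat-sided black plastic, 16 mm wide (x), 40 long (y), 24 tall (z), two thin steel bands. A bare aluminium shaft, 10 mm in diameter, 140 mm long, runs from its front along this frame's -y; the last 15 mm taper to 4 mm. About 60 g. Lies level in the tray, axis 34 mm above the bench; lift straight up
- spindle_root (a point): point on the long spindle's axis where the shaft leaves the handle (20 mm in front of the handle's centre); same axes
- spindle_nose (a point): tip of the long spindle's tapered nose, on its axis, 160 mm in front of the handle's centre; same axes
- short_spindle_handle (a point): centre of the handle of the short spindle (leave it in the tray): the same handle, but the shaft is only 85 mm long. The two spindles lie side by side 72 mm apart, handles at the same end; which lane holds which varies
- tray: open grey tray, fixed, 170 (x) by 230 (y) by 42 mm tall, walls and floor 4 mm; origin under its centre. Spindles lie along y in lanes at x = -36 and +36 mm, noses to -y (the stand), handle centres at y = +75 mm on 10 mm wide blocks, shafts at y = 0 in open notches (lips 3 mm above the axis). Beside the handles it is free to the floor: 37 mm to the long wall, 56 mm between handles
- stand: solder-reel stand, fixed, origin under its centre: grey base 100 (x) by 130 (y) by 12 mm, two upright aluminium cheeks 56 mm wide (x), 12 thick (y), centred at y = +35 and -35 mm, tops 102 mm high. Each has a 14 mm through bore, both on one line along y, 80 mm above the bench. Between them a fixed reel, 64 mm across, with a 24 mm hole on the same line
- bush_near (a point): centre of the near bushing's mouth, on the outer face of the cheek on the tray's side (the face at stand y = +41 mm); the spindle goes in here, moving along the frame's -y. Axes as the stand
- bush_far (a point): centre of the far bushing's exit, on the outer face of the other cheek (stand y = -41 mm), 82 mm beyond bush_near along -y. Axes as the stand
- multimeter: bystander: yellow multimeter lying flat, 85 by 165 by 38 mm; origin under its centre
- spare_reel: bystander: bare steel reel standing on its flange, 60 mm across, 50 mm tall; origin under its centre
- flux_jar: bystander: amber jar, 48 mm across, 45 mm tall; origin under its centre
- screwdriver: bystander: screwdriver lying flat, 190 mm long; origin at the underside of its middle
- tip_pot: bystander: dark steel cup, 68 mm across, 40 mm tall; origin under its centre
- heatsink: bystander: finned aluminium block, 45 by 45 by 24 mm; origin under its centre
- parts_box: bystander: grey divided open box, 90 by 120 by 30 mm; origin under its centre
There are look-alikes about, which are no part of the job. What is shaped like the part that bears spindle_handle but yellow is not meant.

How it is judged:
By the outcome, as a careful person would: the job done as asked, in the order asked, and still so for the second after the job is handed in, while the arm keeps its last pose, push and grip.
It also fails if it takes over 43 s, if anything falls off the work surface, if the arm or the gripper's body presses on something with over 40 N, if the wrist force passes 120 N, or if a joint passes its speed limit or range.

## Robot

A 7-joint arm with a two-finger parallel gripper is mounted at the origin on the work surface. World frame = base frame: x ahead of the robot, y to its left, z up, the work surface at z = 0. Lengths are in mm, angles in rad, forces in N, time in s.
With the tool pointing down it reaches from about 425 to 875 mm from the base axis. Payload 9.9 kg.
Tool frame: the origin (TCP) lies midway between the tips of the shut fingers; the grasp point (between the pads) lies 19 mm behind it; y points along the fingers, x is the direction in which the jaws open and shut, and the axes are right-handed (so a half turn about y gives the same grasp; the last joint's range is limited). The gripper opens to 85 mm and grips with 20 to 120 N. Pads are 22 mm wide; open, the fingers measure 114 mm over their backs; the gripper's body (76 mm by 85 mm) begins 54 mm behind the grasp point. The pads swing forward as they close: fully open they stand 13 mm farther back than shut.
Start: joints at [-1.385, 0.576, 0.025, 1.437, -0.015, 1.129, -0.057], TCP at [179.906, 650.587, 231.289] pointing down, gripper open.
Joint ranges: [-2.76, 2.76], [-0.34, 2.15], [-1.52, 1.57], [0.19, 2.46], [-1.09, 4.23], [0.17, 1.99], [-2.82, 2.82]. Speed limits (rad/s): [2.22, 2.22, 3.01, 3.01, 3.14, 3.14, 3.14].

## Interface

Orientations are given as a rotation vector (axis times angle).
In Python, from bench import telemetry, viewer, arm gives the robot as it stands.
- The arm moves only by the tool send_rows, never from a script. Its argument "series" is a list of rows, each an object with "offset": the shift along the tool's x, y, z in m, a list of three; "delta_rot": the turn, a rotation vector about the tool's x, y, z in rad, a list of three. In form: [{"offset": [dx, dy, dz], "delta_rot": [rx, ry, rz]}, ...]. A call has 1 to 5 rows; each row shifts and turns the commanded pose from where the row before left it, along the tool's axes as they then stand; what a row does not reach is not made up. A row lasts 1/8 s, in which the tool goes at most 62.5 mm and 10.7 degrees, less where a joint would pass 70% of its speed; a pose out of reach is approached as far as the arm can. A call is refused whole if a number of a shift passes 0.0625 or a number of a turn 0.188, either way. A call with a gripper value outside its range is refused whole. "fingers" is the finger opening in m, from 0 to 0.0854, set as the call begins (left out, the last holds). The fingers move at their own pace and stop on an object; "newtons" is the grip in N (left out, the last holds). Time passes only in rows, so rows that do not move let the fingers close. It gives the time, the measured TCP pose, the force and the opening at its end, in the units of the state.
- telemetry.observe(): the state, without advancing time (a new reading comes with each control period).
- viewer.read_camera(name): name is "side" or "top"; returns a dict with "img" (480x640x3 uint8, red, green, blue), "z_map" (480x640 float32, mm along the optical axis (not along the pixel's ray), 0 where there is no reading), "fx", "fy", "cx", "cy" (pixels), "R" (3x3) and "t" (3): a world point X has camera coordinates R X + t. Camera axes: x right, y down, z forward; pixel columns grow to the right and rows downward; lengths in mm; the calibration is good to about 2 mm. A picture is of the moment at which its call begins.
- arm.finish_job(): hands the job in, once; it reports no verdict.
The state is a dict: "clock": time; "joint_positions": joint angles; "joint_vel": joint speeds; "tau": joint torques, N m; "position": TCP position; "eef_rot": TCP orientation; "force": force on the tool from outside, world axes, zero at the start; "moment": the same for the moment, N m; "width": finger opening in mm.
Only numpy, scipy, OpenCV 4.12 (cv2) and the standard library are available. Lean on these libraries where they do the work, as an engineer would, in place of code of your own. Each camera call takes 0.05 s, during which the arm holds its last target.

## Working session

There is one attempt and no reset: what is moved stays moved. The work goes in short steps, Python scripts to look and compute and a tool call to move; the robot and the scene stay as the last step left them, time stands still between calls to the robot, and variables do not carry over. Pictures are saved under pics/ and viewed, and the job is handed in when it is done.

Besides the shell and the picture viewer there is one more tool, called after "Emit:" in YAML: its name, and indented under it one key for each argument. send_rows: Moves the arm, as the interface text tells. Its arguments: {"type":"object","properties":{"series":{"type":"array"},"fingers":{"type":"number"},"newtons":{"type":"number"}},"required":["series"]}

```bash
mkdir -p pics; ls; cat > h.py <<'E'
import numpy as np, cv2
from bench import telemetry, viewer, arm
from scipy.spatial.transform import Rotation as Ro
def grab(n,tag):
    c=viewer.read_camera(n); cv2.imwrite(f'pics/{tag}.png',c['img'][:,:,::-1]); np.savez(f'pics/{tag}.npz',**{k:np.array(v) for k,v in c.items()}); return c
def load(tag): return dict(np.load(f'pics/{tag}.npz'))
def w(c,u,v,d=None):
    if d is None: d=c['z_map'][int(v),int(u)]
    p=np.array([(u-c['cx'])/c['fx']*d,(v-c['cy'])/c['fy']*d,d]); return c['R'].T@(p-c['t'])
def wz(c,u,v,z):
    C=-c['R'].T@c['t']; r=c['R'].T@np.array([(u-c['cx'])/c['fx'],(v-c['cy'])/c['fy'],1]); return C+r*(z-C[2])/r[2]
def px(c,X):
    p=c['R']@np.array(X)+c['t']; return p[0]/p[2]*c['fx']+c['cx'],p[1]/p[2]*c['fy']+c['cy']
def crop(tag,u0,v0,u1,v1,s,out):
    im=cv2.imread(f'pics/{tag}.png')[v0:v1,u0:u1]; cv2.imwrite(f'pics/{out}.png',cv2.resize(im,None,fx=s,fy=s,interpolation=cv2.INTER_CUBIC))
E
python3 - <<'E'
from h import *
print(telemetry.observe())
for n in('top','side'):
    c=grab(n,n+'0'); print(n,c['fx'],c['cx'],c['cy'],c['R'],c['t'],-c['R'].T@c['t'])
E
```

```text
pics
{'clock': 0.0, 'joint_positions': array([-1.38479768,  0.57651718,  0.02482785,  1.43789303, -0.014955  ,
        1.12901603, -0.05651533]), 'joint_vel': array([ 0.0004178 ,  0.00038309,  0.00055731,  0.00143268, -0.00128391,
       -0.00035084, -0.00017025]), 'tau': array([ 1.69983654e-03, -7.65753794e+01,  2.25077212e+00, -2.85963321e+01,
        1.52638945e-02,  1.27970532e-02, -2.00354941e-05]), 'position': array([179.79196699, 650.14765441, 230.45763936]), 'eef_rot': array([-1.32593035, -1.00735518,  1.00941672]), 'force': array([-0.15199868,  0.5503889 , -0.40623433]), 'moment': array([ 0.01557039, -0.02035072, -0.03009232]), 'width': 85.34219378075612}
top 582.4636219939385 317.03329493116127 235.3317828824021 [[-0.0066726  -0.99981098  0.01826142]
 [-0.99802292  0.00551713 -0.06260836]
 [ 0.06249577 -0.01864308 -0.99787109]] [  11.17773002  549.06142136 1774.0687089 ] [ 437.17867762   41.22046808 1804.46358977]
side 494.1677644807829 320.96618850511095 237.01263239062885 [[ 0.94768988 -0.31897246 -0.01185194]
 [-0.25533558 -0.73529279 -0.62781228]
 [ 0.19154018  0.59799756 -0.77827455]] [-517.20233178  206.31965691 1096.76682676] [ 332.75324895 -669.13183191  976.98587091]
```

View pics/top0.png

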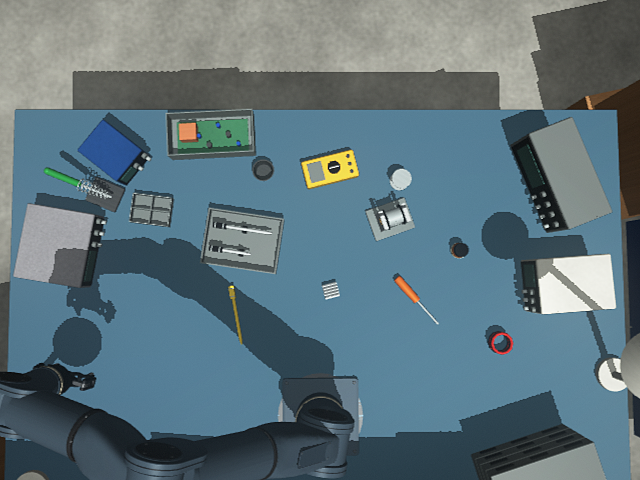

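View pics/side0.png

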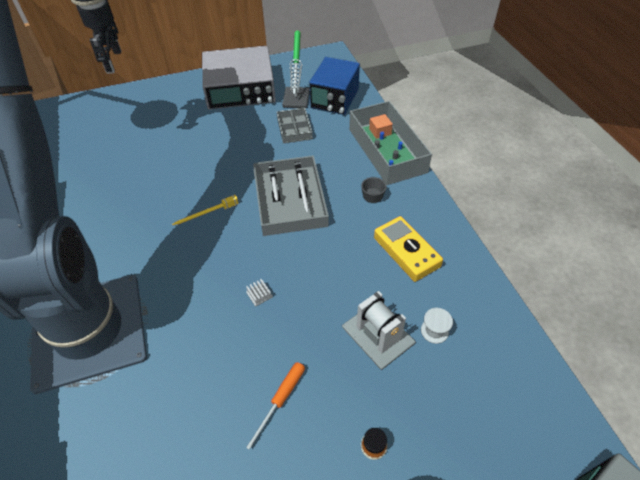

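Top: tray around (243,238), stand around (390,217). Two black-handled spindles lie in the tray, the upper at (217,225) and the lower at (217,246). The yellow look-alike lies outside the tray at (235,312). I'll take close crops next.

```bash
python3 - <<'E'
from h import *
crop('top0',195,195,295,280,8,'t_tray')
crop('top0',350,180,430,250,8,'t_stand')
crop('side0',245,145,345,240,8,'s_tray')
crop('side0',335,280,425,370,6,'s_stand')
E
```

```text
(no output)
```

View pics/t_tray.png

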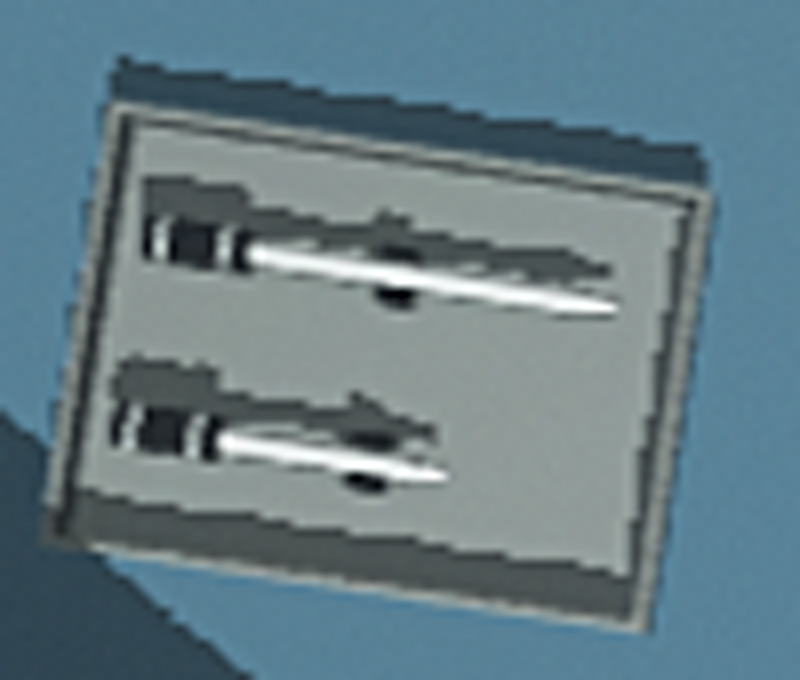

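View pics/t_stand.png

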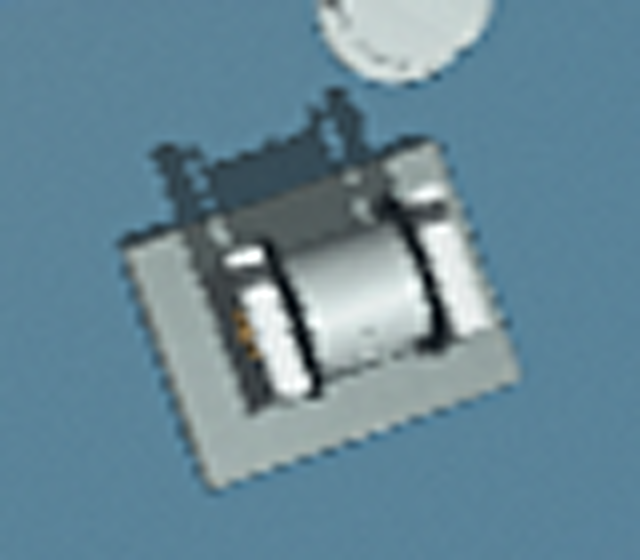

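View pics/s_tray.png

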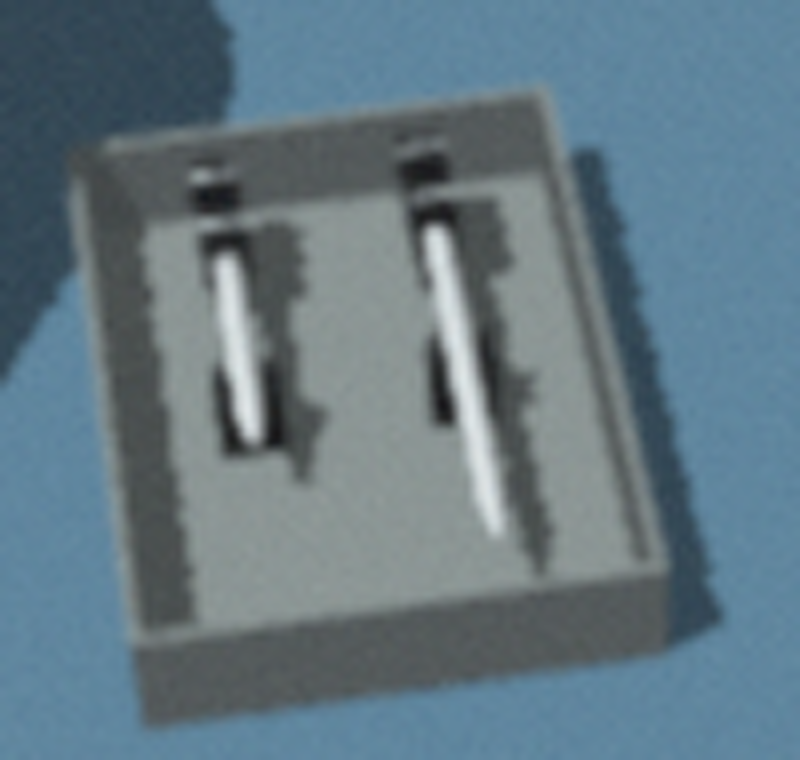

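View pics/s_stand.png

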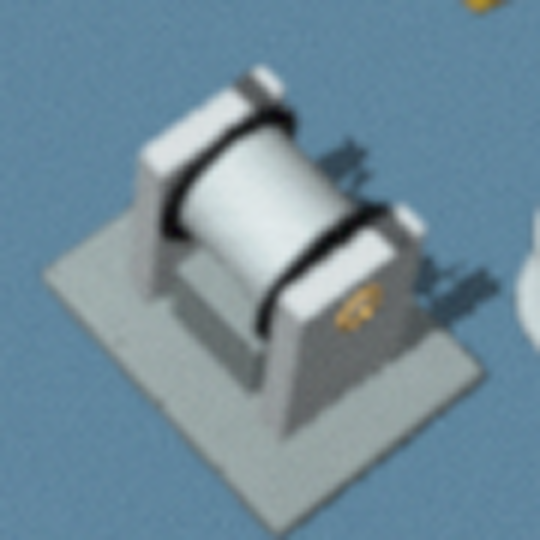

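```bash
cat > fit.py <<'E'
from h import *
from scipy.optimize import least_squares
def fit(c,uv,P,x0):
    P=np.array(P,float)
    def f(q):
        a=q[2];W=np.c_[q[0]+P[:,0]*np.cos(a)-P[:,1]*np.sin(a),q[1]+P[:,0]*np.sin(a)+P[:,1]*np.cos(a),P[:,2]]
        return (np.array([px(c,X) for X in W])-uv).ravel()
    r=least_squares(f,x0); return r.x,np.round(r.fun.reshape(-1,2),1)
T=load('top0');S=load('side0')
o=lambda l,s,u,v:np.array(l,float)/s+[u,v]-0.5+0.5/s*1
if __name__=='__main__':
    # tray  top corners z=42: order (+x,+y),( +x,-y),(-x,-y),(-x,+y)
    tr=[(85,115,42),(85,-115,42),(-85,-115,42),(-85,115,42)]
    print('tray top',*fit(T,o([(112,100),(712,187),(648,632),(45,545)],8,195,195),tr,[550,170,0]))
    print('tray side',*fit(S,o([(545,88),(667,567),(138,640),(72,155)],8,245,145),tr,[550,170,0]))
    st=[(50,65,12),(50,-65,12),(-50,-65,12),(-50,65,12)]
    print('stand top',*fit(T,o([(123,243),(437,143),(520,378),(213,490)],8,350,180),st,[550,-150,0]))
    print('stand side base',*fit(S,o([(487,373),(278,535),(43,272)],6,335,280),[st[1],st[2],st[3]],[550,-150,0]))
    # handle, nose, root from top
    for n,c,l in(('T',T,o([(197,243),(248,252),(617,308)],8,195,195)),('S',S,o([(428,187),(433,222),(498,535)],8,245,145))):
        for (u,v),z in zip(l,(46,34,34)): print(n,wz(c,u,v,z).round(1))
E
python3 fit.py
```

```text
tray top [ 5.33978863e+02  2.35282532e+02 -1.47824895e-01] [[ 0.   0.1]
 [ 0.2 -0. ]
 [ 0.  -0.1]
 [-0.2  0. ]]
tray side [ 5.35737187e+02  2.34721172e+02 -1.45680395e-01] [[ 0.5 -0.4]
 [ 0.7  0.2]
 [-0.5  0.7]
 [-0.8 -0.9]]
stand top [ 5.99739813e+02 -2.18558216e+02  3.26214123e-01] [[-0.1  0.4]
 [ 0.1 -0.7]
 [ 0.5  0.3]
 [-0.6 -0. ]]
stand side base [ 6.02038247e+02 -2.21717105e+02  3.30056733e-01] [[ 0.3  0. ]
 [ 0.1  0.2]
 [-0.4 -0.3]]
T [580.4 303.7  46. ]
T [577.8 286.1  34. ]
T [555.7 146.1  34. ]
S [580.1 296.4  46. ]
S [579.8 291.6  34. ]
S [557.4 147.   34. ]
```

Tray and stand poses agree between the cameras to about 3 mm, and the handle prediction matches what I see. Candidates: upper tray spindle (217,225), shaft 140 mm, which is the long one; lower tray spindle (217,246), short; yellow one (235,312), excluded. I choose the upper one, confirmed in the crop: shaft from (226,226) to (272,233), 142 mm measured.

```bash
cat > plan.py <<'E'
from h import *
def Rdown(yaw,flip=False):
    # tool y = down; tool x = jaw along object x (yaw) ; z = x × y
    x=np.array([np.cos(yaw),np.sin(yaw),0])*(-1 if flip else 1); y=np.array([0,0,-1.]); return np.c_[x,y,np.cross(x,y)]
def cur():
    s=telemetry.observe(); return s,np.array(s['position']),Ro.from_rotvec(s['eef_rot']).as_matrix()
def plan(p,yaw,flip=False):
    s,P,R=cur(); Rt=Rdown(yaw,flip)
    print('t',s['clock'],'P',P.round(2),'w',round(s['width'],1),'F',np.round(s['force'],2),'q',np.round(s['joint_positions'],2))
    print('delta_rot',Ro.from_matrix(R.T@Rt).as_rotvec().round(4))
    print('offset in cur axes',(R.T@(np.array(p)-P)).round(2),' in target axes',(Rt.T@(np.array(p)-P)).round(2))
E
python3 - <<'E'
from plan import *
s,P,R=cur();print(R.round(3), np.linalg.norm(P[:2]))
for f in(0,1): plan([581,304,120],-.147,f)
E
```

```text
[[ 0.266 -0.    -0.964]
 [ 0.964 -0.001  0.266]
 [-0.002 -1.    -0.   ]] 674.5989223373317
t 0.1 P [179.78 650.2  230.51] w 85.5 F [ 0.29  1.47 -0.26] q [-1.38  0.58  0.02  1.44 -0.02  1.13 -0.06]
delta_rot [ 1.100e-03  1.448e+00 -1.200e-03]
offset in cur axes [-226.59  110.88 -478.96]  in target axes [ 447.6   110.51 -283.7 ]
t 0.1 P [179.78 650.2  230.51] w 85.5 F [ 0.29  1.47 -0.26] q [-1.38  0.58  0.02  1.44 -0.02  1.13 -0.06]
delta_rot [-1.2000e-03 -1.6935e+00 -1.2000e-03]
offset in cur axes [-226.59  110.88 -478.96]  in target axes [-447.6   110.51  283.7 ]
```

```bash
cat >> plan.py <<'E'
def rows(p,yaw,n,flip=False):
    s,P,R=cur(); Rt=Rdown(yaw,flip); rv=Ro.from_matrix(R.T@Rt).as_rotvec(); d=(np.array(p)-P)/n
    for k in range(n):
        Rk=R@Ro.from_rotvec(rv*k/n).as_matrix(); print(k,'off_m',(Rk.T@d/1000).round(4).tolist(),'rot',(rv/n).round(4).tolist())
E
python3 - <<'E'
from plan import *
rows([581,304,170],-.147,10)
E
```

```text
0 off_m [-0.0227, 0.0061, -0.0479] rot [0.0001, 0.1448, -0.0001]
1 off_m [-0.0155, 0.0061, -0.0507] rot [0.0001, 0.1448, -0.0001]
2 off_m [-0.008, 0.0061, -0.0524] rot [0.0001, 0.1448, -0.0001]
3 off_m [-0.0004, 0.0061, -0.053] rot [0.0001, 0.1448, -0.0001]
4 off_m [0.0072, 0.0061, -0.0525] rot [0.0001, 0.1448, -0.0001]
5 off_m [0.0147, 0.0061, -0.0509] rot [0.0001, 0.1448, -0.0001]
6 off_m [0.0219, 0.0061, -0.0482] rot [0.0001, 0.1448, -0.0001]
7 off_m [0.0287, 0.0061, -0.0446] rot [0.0001, 0.1448, -0.0001]
8 off_m [0.0348, 0.006, -0.04] rot [0.0001, 0.1448, -0.0001]
9 off_m [0.0402, 0.006, -0.0345] rot [0.0001, 0.1448, -0.0001]
```

Emit:
send_rows:
  series:
    - {"offset": [-0.0227, 0.006, -0.0479], "delta_rot": [0, 0.145, 0]}
    - {"offset": [-0.0155, 0.006, -0.0507], "delta_rot": [0, 0.145, 0]}
    - {"offset": [-0.008, 0.006, -0.0524], "delta_rot": [0, 0.145, 0]}
    - {"offset": [0, 0.006, -0.053], "delta_rot": [0, 0.145, 0]}
    - {"offset": [0.007, 0.006, -0.0525], "delta_rot": [0, 0.145, 0]}
  fingers: 0.046
  newtons: 40

```text
clock: 0.72
position: [381.7, 476.2, 200.9]
eef_rot: [-1.524, -0.447, 0.448]
force: [1.0, 0.9, 0.5]
width: 46.2
```

Emit:
send_rows:
  series:
    - {"offset": [0.0147, 0.006, -0.051], "delta_rot": [0, 0.145, 0]}
    - {"offset": [0.022, 0.006, -0.048], "delta_rot": [0, 0.145, 0]}
    - {"offset": [0.0287, 0.006, -0.0446], "delta_rot": [0, 0.145, 0]}
    - {"offset": [0.0348, 0.006, -0.04], "delta_rot": [0, 0.145, 0]}
    - {"offset": [0.04, 0.006, -0.0345], "delta_rot": [0, 0.145, 0]}

```text
clock: 1.35
position: [581.7, 303.2, 170.8]
eef_rot: [-1.568, 0.121, -0.12]
force: [-0.4, 0.6, -0.2]
width: 45.8
```

Emit:
send_rows:
  series:
    - {"offset": [0, 0, 0], "delta_rot": [0, 0, 0]}
    - {"offset": [0, 0, 0], "delta_rot": [0, 0, 0]}

```text
clock: 1.6
position: [580.2, 304.7, 170.8]
eef_rot: [-1.568, 0.117, -0.115]
force: [0.2, 0.8, -0.5]
width: 45.9
```

```bash
python3 - <<'E'
from plan import *
plan([581,304,20],-.147)
c=grab('top','t1'); c=grab('side','s1')
crop('t1',180,180,310,290,6,'t1c'); crop('s1',220,60,360,200,5,'s1c')
E
```

```text
t 1.6 P [580.24 304.69 170.77] w 45.9 F [ 0.18  0.77 -0.5 ] q [-0.79  0.63  0.41  1.58 -0.29  0.99 -0.44]
delta_rot [ 0.0002 -0.001  -0.0012]
offset in cur axes [  1.04 150.77  -0.54]  in target axes [  0.85 150.77  -0.57]
```

View pics/t1c.png

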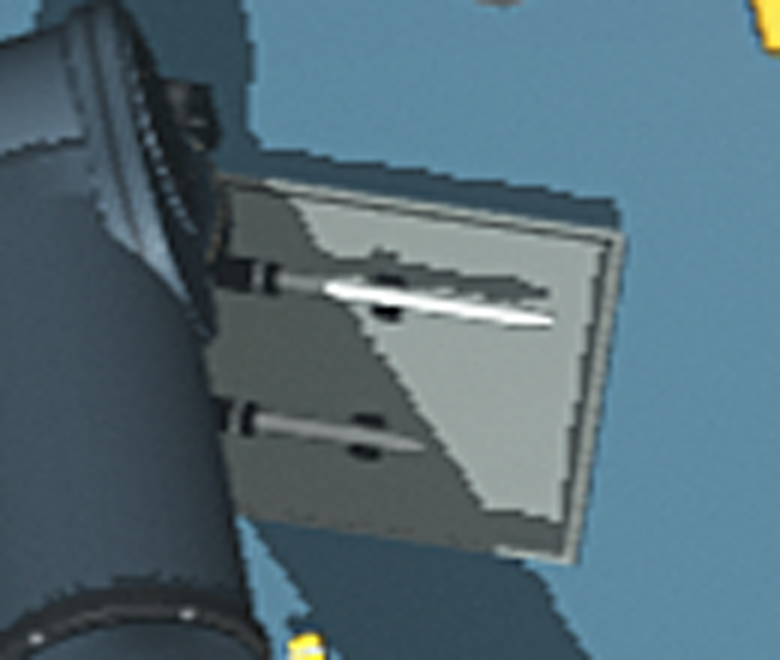

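View pics/s1c.png

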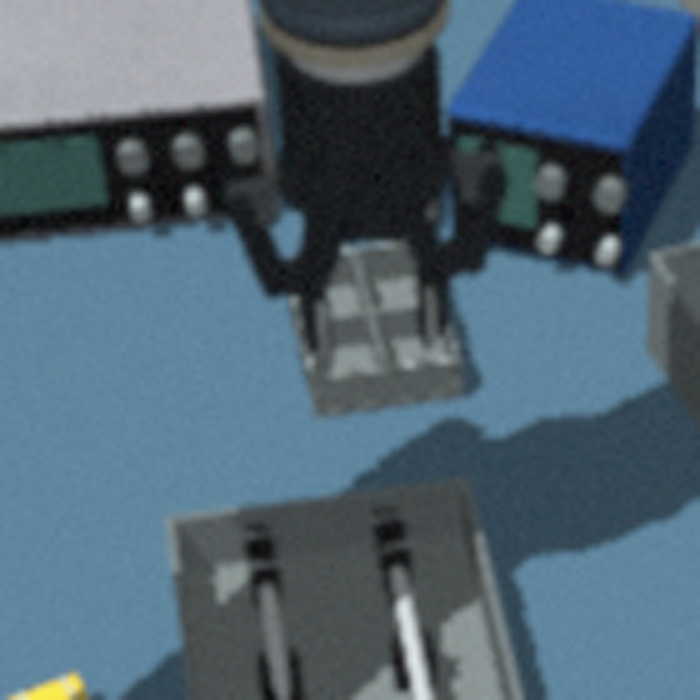

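The fingers hang aligned above the upper handle, which is visible at t1 crop (245,275). The side view shows jaws astride the lane. Descending.

Emit:
send_rows:
  series:
    - {"offset": [0.001, 0.035, -0.0005], "delta_rot": [0, 0, 0]}
    - {"offset": [0, 0.04, 0], "delta_rot": [0, 0, 0]}
    - {"offset": [0, 0.03, 0], "delta_rot": [0, 0, 0]}
    - {"offset": [0, 0.02, 0], "delta_rot": [0, 0, 0]}
    - {"offset": [0, 0, 0], "delta_rot": [0, 0, 0]}

```text
clock: 2.33
position: [580.6, 304.2, 45.3]
eef_rot: [-1.569, 0.118, -0.114]
force: [0.5, -0.3, 0.3]
width: 45.9
```

```bash
python3 - <<'E'
from plan import *
plan([581,304,16],-.147)
c=grab('side','s2'); crop('s2',230,110,340,220,7,'s2c')
E
```

```text
t 2.325 P [580.57 304.17  45.26] w 45.9 F [ 0.5  -0.31  0.27] q [-0.75  0.77  0.34  1.69 -0.36  0.75 -0.38]
delta_rot [ 0.0011 -0.0007 -0.002 ]
offset in cur axes [ 0.51 29.26 -0.07]  in target axes [ 0.45 29.26 -0.1 ]
```

View pics/s2c.png

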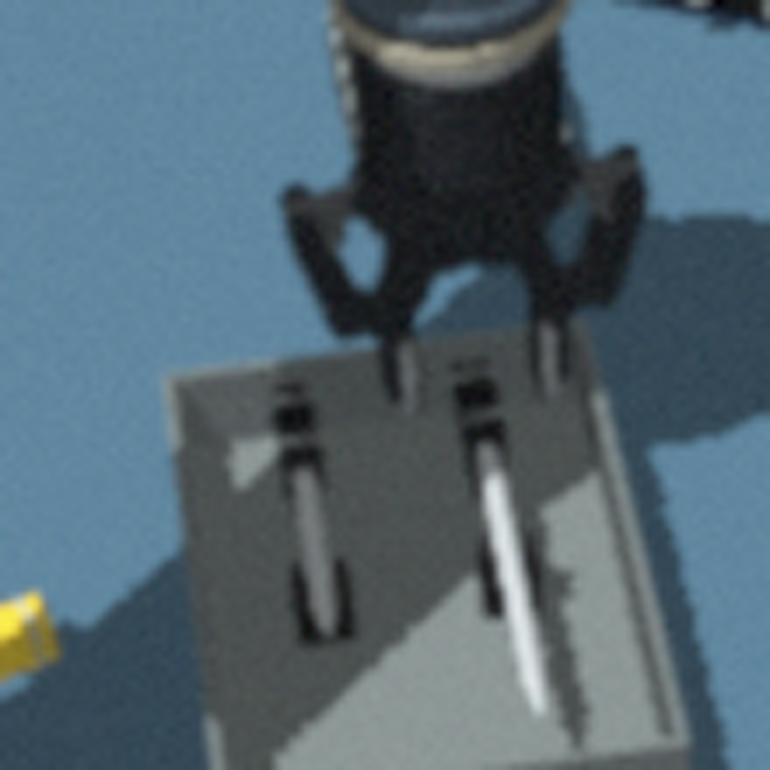

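The jaws straddle the long handle: tips at crop (408,405) and (548,390), handle at (478,395). Descending 29 mm and closing.

Emit:
send_rows:
  series:
    - {"offset": [0.0005, 0.017, 0], "delta_rot": [0, 0, 0]}
    - {"offset": [0, 0.012, 0], "delta_rot": [0, 0, 0]}
    - {"offset": [0, 0, 0], "delta_rot": [0, 0, 0]}

```text
clock: 2.75
position: [581.5, 303.3, 16.1]
eef_rot: [-1.569, 0.118, -0.116]
force: [0.4, -0.1, 0.2]
width: 45.7
```

Emit:
send_rows:
  series:
    - {"offset": [0, 0, 0], "delta_rot": [0, 0, 0]}
    - {"offset": [0, 0, 0], "delta_rot": [0, 0, 0]}
    - {"offset": [0, 0, 0], "delta_rot": [0, 0, 0]}
    - {"offset": [0, 0, 0], "delta_rot": [0, 0, 0]}
    - {"offset": [0, 0, 0], "delta_rot": [0, 0, 0]}
  fingers: 0.0
  newtons: 50

```text
clock: 3.38
position: [582.2, 303.6, 17.8]
eef_rot: [-1.567, 0.117, -0.117]
force: [-2.9, 0.2, 5.8]
width: 15.2
```

Emit:
send_rows:
  series:
    - {"offset": [0, -0.01, 0], "delta_rot": [0, 0, 0]}
    - {"offset": [0, -0.02, 0], "delta_rot": [0, 0, 0]}
    - {"offset": [0, -0.03, 0], "delta_rot": [0, 0, 0]}
    - {"offset": [0, -0.04, 0], "delta_rot": [0, 0, 0]}
    - {"offset": [0, 0, 0], "delta_rot": [0, 0, 0]}

```text
clock: 4.0
position: [584.6, 304.2, 122.0]
eef_rot: [-1.564, 0.112, -0.122]
force: [-0.1, -0.3, -0.1]
width: 14.9
```

```bash
python3 - <<'E'
from plan import *
plan([581,304,80],-.147)
c=grab('side','s3'); crop('s3',210,70,350,210,5,'s3c'); c=grab('top','t3');crop('t3',180,180,310,290,6,'t3c')
E
```

```text
t 4.0 P [584.57 304.22 122.05] w 14.9 F [-0.13 -0.34 -0.11] q [-0.78  0.68  0.39  1.63 -0.32  0.88 -0.42]
delta_rot [-0.0042 -0.0022  0.0059]
offset in cur axes [-3.75 42.02 -0.92]  in target axes [-3.5  42.05 -0.74]
```

View pics/s3c.png

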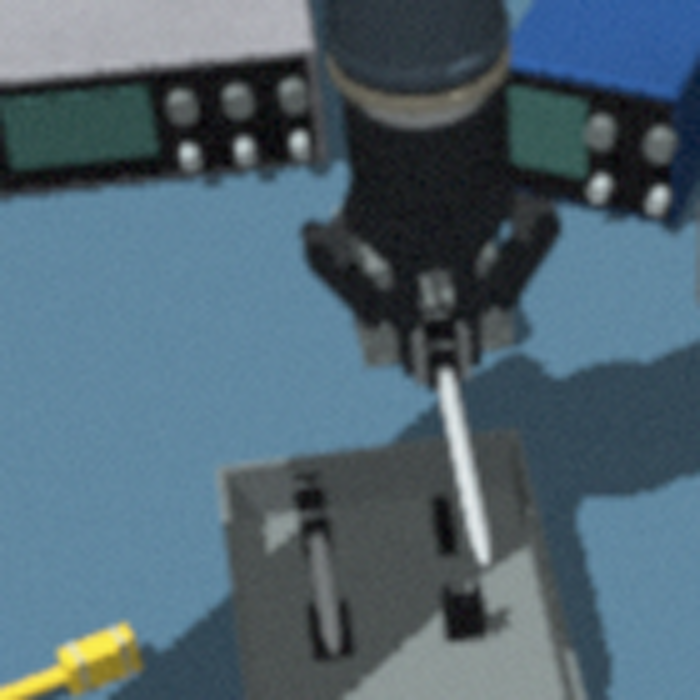

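View pics/t3c.png

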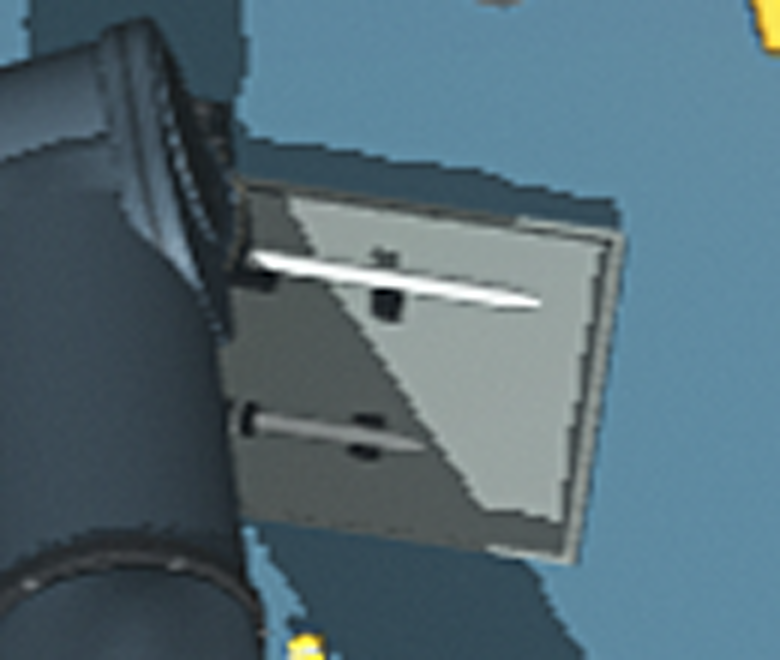

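Lifted: side crop shows the shaft from the gripper (445,370) to the nose (487,560). The short spindle is still in place. Moving to the pre-insertion pose.

```bash
python3 - <<'E'
from plan import *
rows([520,18,122],.328,7)
E
```

```text
0 off_m [-0.0028, -0.0006, -0.0417] rot [-0.0001, -0.0681, 0.0002]
1 off_m [-0.0056, -0.0006, -0.0414] rot [-0.0001, -0.0681, 0.0002]
2 off_m [-0.0084, -0.0005, -0.0409] rot [-0.0001, -0.0681, 0.0002]
3 off_m [-0.0112, -0.0005, -0.0403] rot [-0.0001, -0.0681, 0.0002]
4 off_m [-0.0139, -0.0005, -0.0394] rot [-0.0001, -0.0681, 0.0002]
5 off_m [-0.0165, -0.0005, -0.0384] rot [-0.0001, -0.0681, 0.0002]
6 off_m [-0.0191, -0.0005, -0.0372] rot [-0.0001, -0.0681, 0.0002]
```

Emit:
send_rows:
  series:
    - {"offset": [-0.003, 0, -0.0417], "delta_rot": [0, -0.068, 0]}
    - {"offset": [-0.0056, 0, -0.0414], "delta_rot": [0, -0.068, 0]}
    - {"offset": [-0.0084, 0, -0.041], "delta_rot": [0, -0.068, 0]}
    - {"offset": [-0.011, 0, -0.0403], "delta_rot": [0, -0.068, 0]}
    - {"offset": [-0.014, 0, -0.0394], "delta_rot": [0, -0.068, 0]}

```text
clock: 4.72
position: [536.4, 98.1, 116.6]
eef_rot: [-1.566, -0.151, 0.153]
force: [0.2, 0.0, -0.6]
width: 15.2
```

Emit:
send_rows:
  series:
    - {"offset": [-0.0165, 0, -0.0384], "delta_rot": [0, -0.068, 0]}
    - {"offset": [-0.019, 0, -0.037], "delta_rot": [0, -0.068, 0]}
    - {"offset": [0, 0, 0], "delta_rot": [0, 0, 0]}
    - {"offset": [0, 0, 0], "delta_rot": [0, 0, 0]}

```text
clock: 5.22
position: [519.4, 18.4, 116.9]
eef_rot: [-1.555, -0.256, 0.257]
force: [0.4, 1.3, -1.1]
width: 15.1
```

```bash
python3 - <<'E'
from plan import *
plan([520,18,80],.328)
c=grab('side','s4'); crop('s4',270,190,430,350,5,'s4c'); c=grab('top','t4');crop('t4',270,160,430,270,5,'t4c')
E
```

```text
t 5.225 P [519.4   18.43 116.91] w 15.1 F [ 0.45  1.32 -1.11] q [-0.28  0.5   0.22  1.99 -0.17  0.67  0.38]
delta_rot [-0.0006 -0.0016 -0.0007]
offset in cur axes [ 0.45 36.91 -0.62]  in target axes [ 0.43 36.91 -0.6 ]
```

View pics/s4c.png

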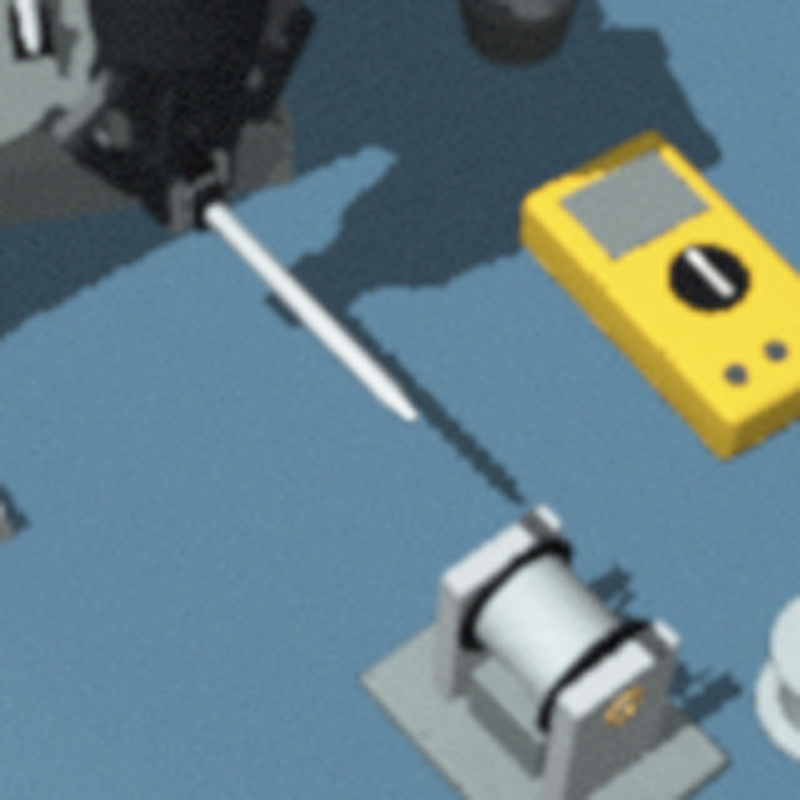

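View pics/t4c.png

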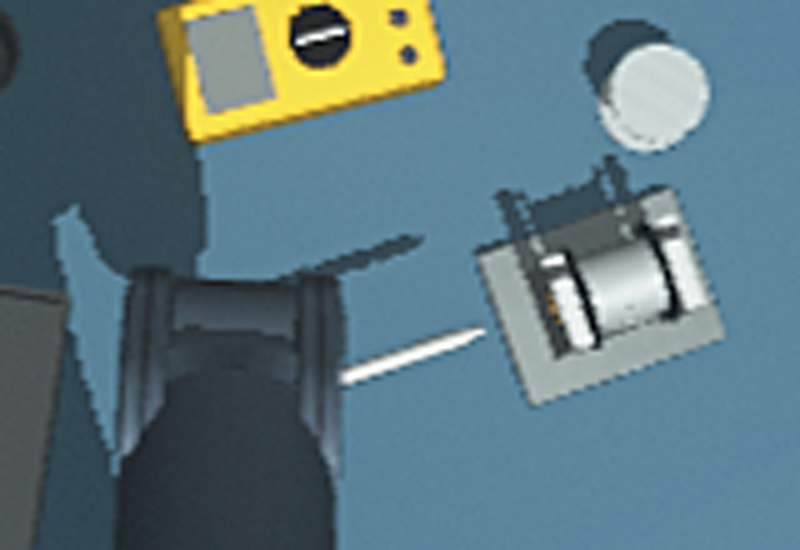

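```bash
python3 - <<'E'
from h import *
crop('side0',335,280,415,340,10,'ss'); crop('top0',375,190,415,235,13,'tt'); crop('s4',305,225,365,285,12,'ssp'); crop('t4',330,215,375,245,16,'ttp')
E
```

```text
(no output)
```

View pics/ss.png

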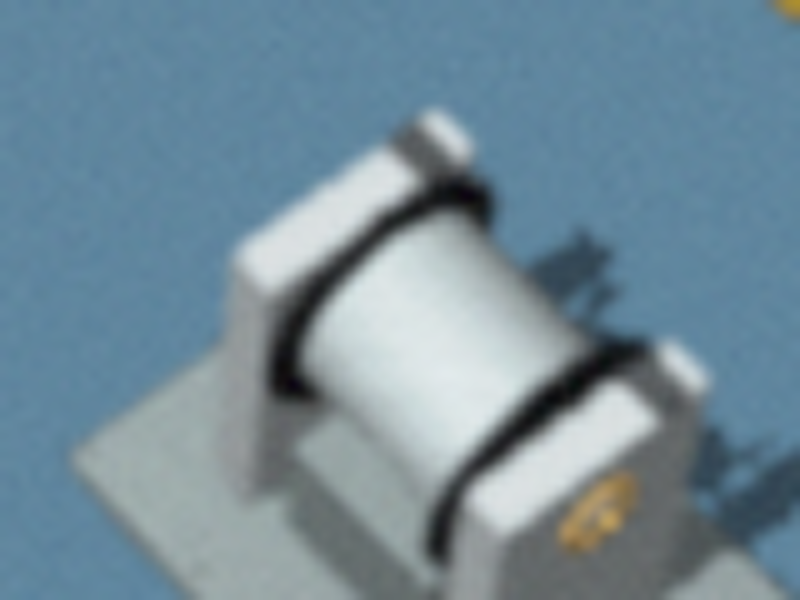

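View pics/tt.png

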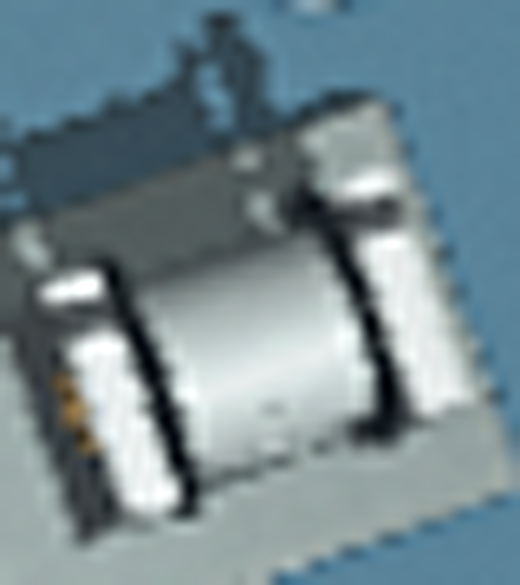

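View pics/ssp.png

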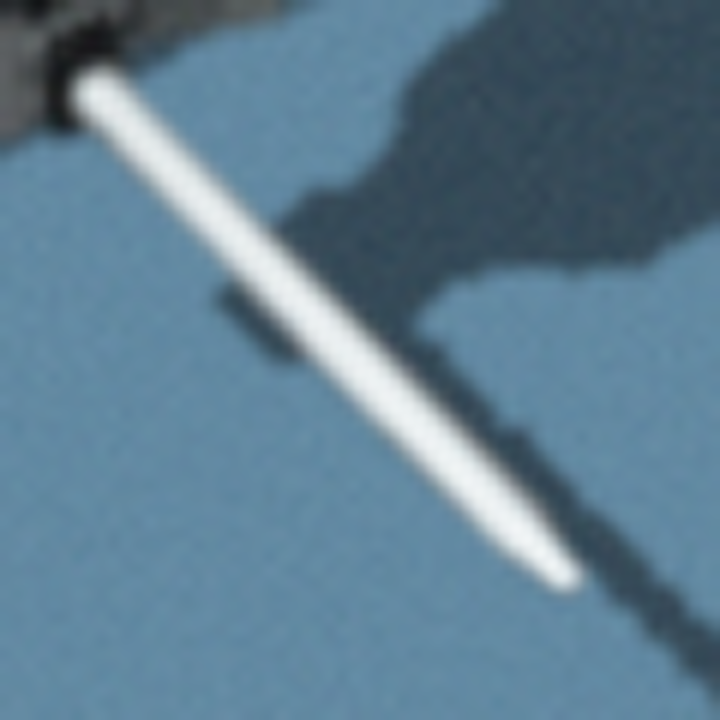

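View pics/ttp.png

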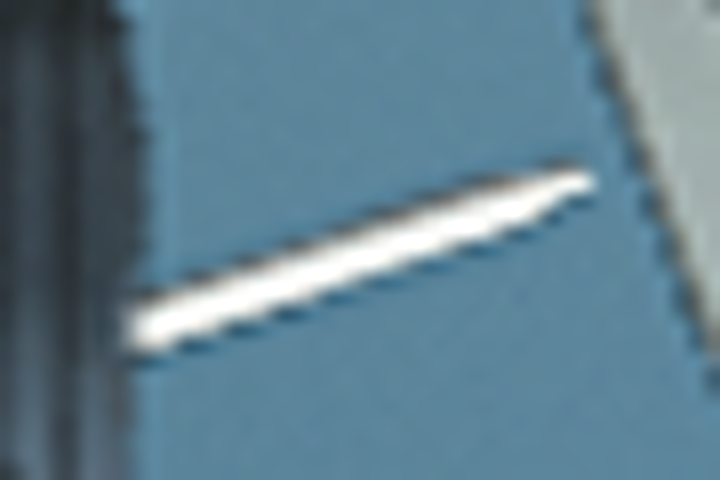

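```bash
cat > fit2.py <<'E'
from h import *
from scipy.optimize import least_squares
T=load('top0');S=load('side0')
o=lambda l,s,u,v:np.array(l,float)/s+[u,v]-0.5+0.5/s
def P2W(P,q):
    P=np.array(P,float);a=q[2];return np.c_[q[0]+P[:,0]*np.cos(a)-P[:,1]*np.sin(a),q[1]+P[:,0]*np.sin(a)+P[:,1]*np.cos(a),P[:,2]+q[3]]
base=[(50,65,12),(50,-65,12),(-50,-65,12),(-50,65,12)]
ch=[(28,41,102),(28,29,102),(-28,41,102),(-28,29,102),(28,-29,102),(28,-41,102),(-28,-29,102),(-28,-41,102)]
Tu=np.r_[o([(123,243),(437,143),(520,378),(213,490)],8,350,180),o([(38,292),(95,268),(125,520),(180,500),(335,192),(395,172),(418,420),(472,400)],13,375,190)]
Tp=base+ch
Su=np.r_[o([(487,373),(278,535),(43,272)],6,335,280),o([(430,108),(475,152),(235,250),(270,292),(670,340),(710,385),(468,487),(502,535),(598,512)],10,335,280)]
Sp=base[1:]+ch+[(0,-41,80)]
pr=lambda c,W:np.array([px(c,X) for X in W])
fT=lambda q:(pr(T,P2W(Tp,q))-Tu).ravel(); fS=lambda q:(pr(S,P2W(Sp,q))-Su).ravel()
def spindle(c1,Tl,c2,Sl):
    # q: nose xyz,yaw,pitch, s
    def f(q):
        d=np.array([-np.sin(q[3])*np.cos(q[4]),np.cos(q[3])*np.cos(q[4]),np.sin(q[4])]) # back direction
        n=q[:3]
        return np.r_[np.array(px(c1,n))-Tl[0],np.array(px(c1,n+q[5]*d))-Tl[1],np.array(px(c2,n))-Sl[0],np.array(px(c2,n+140*d))-Sl[1]]
    r=least_squares(f,[570,-130,135,.33,0,120],x_scale=[10,10,10,.1,.1,10]); return r.x,r.fun
if __name__=='__main__':
    x0=[600,-220,.33,0]
    for n,f in(('T',fT),('S',fS)):
        r=least_squares(lambda q:f(np.r_[q,0]),x0[:3]);print(n,r.x.round(4));print(r.fun.reshape(-1,2).round(1).tolist())
    r=least_squares(lambda q:np.r_[fT(q),fS(q)],x0);print('both',r.x.round(4)); q=r.x
    print(r.fun.reshape(-1,2).round(1).tolist())
    W=P2W([(0,41,80),(0,-41,80)],q);print('bores',W.round(1))
    x,fu=spindle(T,o([(590,180),(140,330)],16,330,215),S,o([(570,580),(92,88)],12,305,225)); print('sp',x.round(3),fu.round(2))
E
python3 fit2.py
```

```text
T [ 5.993873e+02 -2.184776e+02  3.254000e-01]
[[-0.1, 0.5], [0.1, -0.5], [0.5, 0.5], [-0.6, 0.1], [0.6, -0.4], [0.1, 0.1], [0.2, 0.0], [-0.1, 0.2], [0.1, -0.4], [-0.7, -0.2], [0.1, -0.0], [-0.2, 0.2]]
S [ 6.022512e+02 -2.203426e+02  3.338000e-01]
[[0.1, -0.7], [0.1, -0.5], [-0.6, -0.7], [0.7, 0.3], [0.1, -0.3], [-0.2, 0.4], [0.1, 0.2], [-0.0, 0.2], [0.1, -0.2], [-0.5, 0.8], [0.2, 0.3], [-0.1, 0.1]]
both [ 6.01664e+02 -2.19406e+02  3.33000e-01 -1.45850e+00]
[[0.1, -0.0], [0.1, -1.3], [0.8, -0.4], [-0.2, -0.5], [0.8, -1.0], [0.3, -0.5], [0.6, -0.7], [0.2, -0.5], [0.3, -1.1], [-0.5, -0.9], [0.3, -0.8], [0.0, -0.6], [-0.4, -0.6], [-0.4, -0.5], [-1.0, -0.7], [0.2, 0.4], [-0.4, -0.2], [-0.7, 0.4], [-0.4, 0.3], [-0.6, 0.2], [-0.4, -0.1], [-1.1, 0.8], [-0.4, 0.3], [-0.6, 0.1]]
bores [[ 588.3 -180.7   78.5]
 [ 615.1 -258.2   78.5]]
sp [ 5.69639e+02 -1.33184e+02  1.34687e+02  3.13000e-01 -1.50000e-02
  8.65690e+01] [ 0.27 -0.38 -0.11 -0.33 -0.34  0.06 -0.19  0.02]
```

Emit:
send_rows:
  series:
    - {"offset": [0.0015, 0.026, 0], "delta_rot": [0, 0, 0]}
    - {"offset": [0, 0.026, 0], "delta_rot": [0, 0, 0]}
    - {"offset": [0, 0, -0.015], "delta_rot": [0, 0, 0]}
    - {"offset": [0, 0, -0.015], "delta_rot": [0, 0, 0]}
    - {"offset": [0, 0, 0], "delta_rot": [0, 0, 0]}

```text
clock: 5.95
position: [531.8, -12.0, 66.3]
eef_rot: [-1.557, -0.256, 0.253]
force: [-0.4, 0.3, -1.6]
width: 15.5
```

Emit:
send_rows:
  series:
    - {"offset": [0, 0, 0], "delta_rot": [0, 0, 0]}

```text
clock: 6.08
position: [531.0, -10.0, 66.0]
eef_rot: [-1.555, -0.257, 0.255]
force: [0.6, 0.2, -1.0]
width: 15.2
```

```bash
python3 - <<'E'
from plan import *
plan([520,18,80],.33)
c=grab('side','s5'); c=grab('top','t5')
crop('s5',305,240,405,340,8,'s5c'); crop('t5',335,190,425,250,8,'t5c')
E
```

```text
t 6.075 P [530.99 -10.    65.97] w 15.2 F [ 0.64  0.23 -1.02] q [-0.19  0.59  0.19  2.01 -0.2   0.56  0.45]
delta_rot [ 0.     -0.0035  0.0011]
offset in cur axes [ -1.41 -14.04  30.04]  in target axes [ -1.32 -14.03  30.04]
```

View pics/s5c.png

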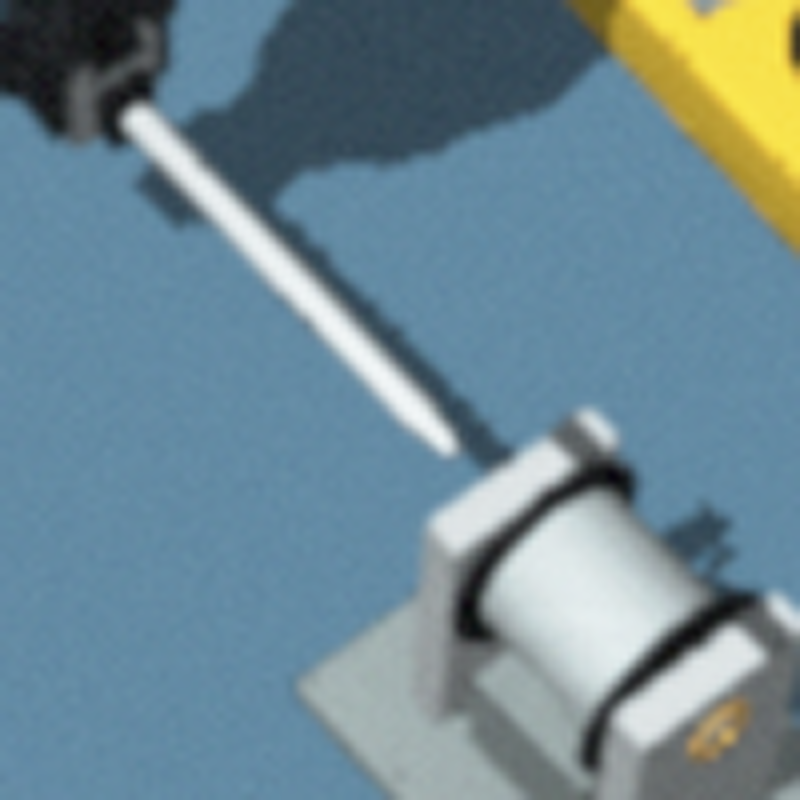

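View pics/t5c.png

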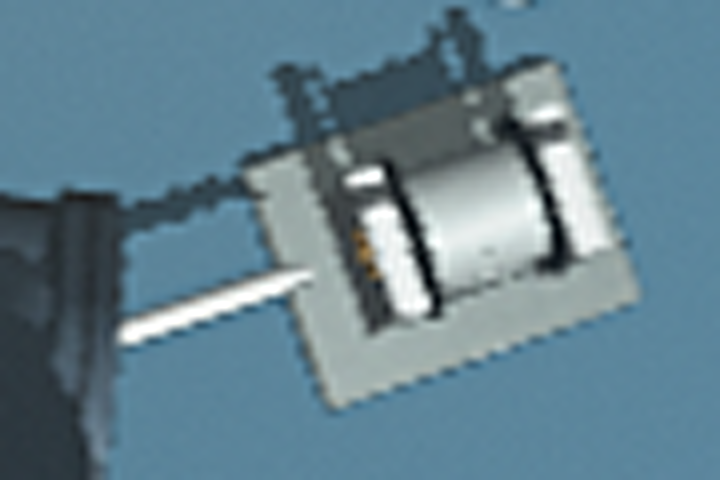

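```bash
cat > dev.py <<'E'
from fit2 import *
import sys
qT=least_squares(lambda q:fT(np.r_[q,0]),[600,-220,.33]).x
qS=least_squares(lambda q:fS(np.r_[q,0]),[600,-220,.33]).x
def dev(tag,c,q,a,b,thr=0.5):
    """a,b: approx px of nose / root; sample perpendicular profiles; return deviation from bore-axis px"""
    im=cv2.imread(f'pics/{tag}.png').astype(float)[:,:,2]  # red channel: white vs blue contrast
    a=np.array(a,float);b=np.array(b,float);d=(b-a)/np.linalg.norm(b-a);n=np.array([-d[1],d[0]]);L=np.linalg.norm(b-a)
    q4=np.r_[q,0]; W=P2W([(0,41,80),(0,241,80)],q4); l0,l1=pr(c,W); ld=(l1-l0)/np.linalg.norm(l1-l0); ln=np.array([-ld[1],ld[0]])
    e=np.array([np.cos(q[2]),np.sin(q[2]),0]); 
    pts=[]
    ts=np.arange(-7,7.01,.25)
    for s in np.arange(0.22*L,0.97*L,2):
        g=a+d*s+ts[:,None]*n; pr_=cv2.remap(im.astype(np.float32),g[:,0].astype(np.float32)[None],g[:,1].astype(np.float32)[None],cv2.INTER_LINEAR)[0]
        bg=np.percentile(pr_,30); wgt=np.clip(pr_-(bg+pr_.max())/2,0,None); wgt[abs(ts)>3.5]=0
        pts.append(a+d*s+n*(ts*wgt).sum()/wgt.sum())
    pts=np.array(pts); vx=cv2.fitLine(pts.astype(np.float32),cv2.DIST_HUBER,0,.01,.01).ravel()
    # deviations at y-positions: project bore axis points at y=41+{5..}
    p0,dd=vx[2:],vx[:2]; nn=np.array([-dd[1],dd[0]])
    out=[]
    for y in np.linspace(41,41+160,5):
        X=P2W([(0,y,80)],q4)[0]; u=np.array(px(c,X))
        r=(p0-u)@nn
        gx=(np.array(px(c,X+e))-u)@nn; gz=(np.array(px(c,X+[0,0,1]))-u)@nn
        out.append([y,r,gx,gz])
    return np.array(out),pts
def both(tt,Ta,Tb,ss,Sa,Sb):
    A,pt=dev(tt,T,qT,Ta,Tb);B,ps=dev(ss,S,qS,Sa,Sb)
    for i in range(5):
        M=np.array([A[i,2:],B[i,2:]]); print('y',A[i,0],'spindle minus bore axis: x,z mm',np.linalg.solve(M,[A[i,1],B[i,1]]).round(2))
E
python3 - <<'E'
from dev import *
print(qT,qS)
both('t5',(335+312/8,190+273/8),(335+125/8,190+333/8),'s5',(305+455/8,240+450/8),(305+135/8,240+118/8))
E
```

```text
[ 5.99387316e+02 -2.18477551e+02  3.25361408e-01] [ 6.02251200e+02 -2.20342569e+02  3.33814587e-01]
y 41.0 spindle minus bore axis: x,z mm [-1.    3.94]
y 81.0 spindle minus bore axis: x,z mm [-0.46  4.18]
y 121.0 spindle minus bore axis: x,z mm [0.09 4.42]
y 161.0 spindle minus bore axis: x,z mm [0.64 4.66]
y 201.0 spindle minus bore axis: x,z mm [1.19 4.89]
```

Emit:
send_rows:
  series:
    - {"offset": [-0.0008, 0.004, 0], "delta_rot": [0, -0.008, 0]}
    - {"offset": [0, 0, -0.008], "delta_rot": [0, 0, 0]}
    - {"offset": [0, 0, 0], "delta_rot": [0, 0, 0]}
    - {"offset": [0, 0, 0], "delta_rot": [0, 0, 0]}

```text
clock: 6.68
position: [532.5, -17.9, 61.3]
eef_rot: [-1.555, -0.263, 0.263]
force: [0.2, 0.9, -1.5]
width: 15.1
```

```bash
python3 - <<'E'
from plan import *
plan([520,18,80],.33)
c=grab('side','s6'); c=grab('top','t6')
crop('s6',305,240,405,340,8,'s6c'); crop('t6',335,190,425,250,8,'t6c')
E
```

```text
t 6.675 P [532.53 -17.92  61.28] w 15.1 F [ 0.18  0.92 -1.45] q [-0.17  0.6   0.18  2.01 -0.19  0.55  0.47]
delta_rot [-0.      0.0046 -0.    ]
offset in cur axes [ -0.04 -18.72  38.05]  in target axes [ -0.21 -18.72  38.05]
```

View pics/s6c.png

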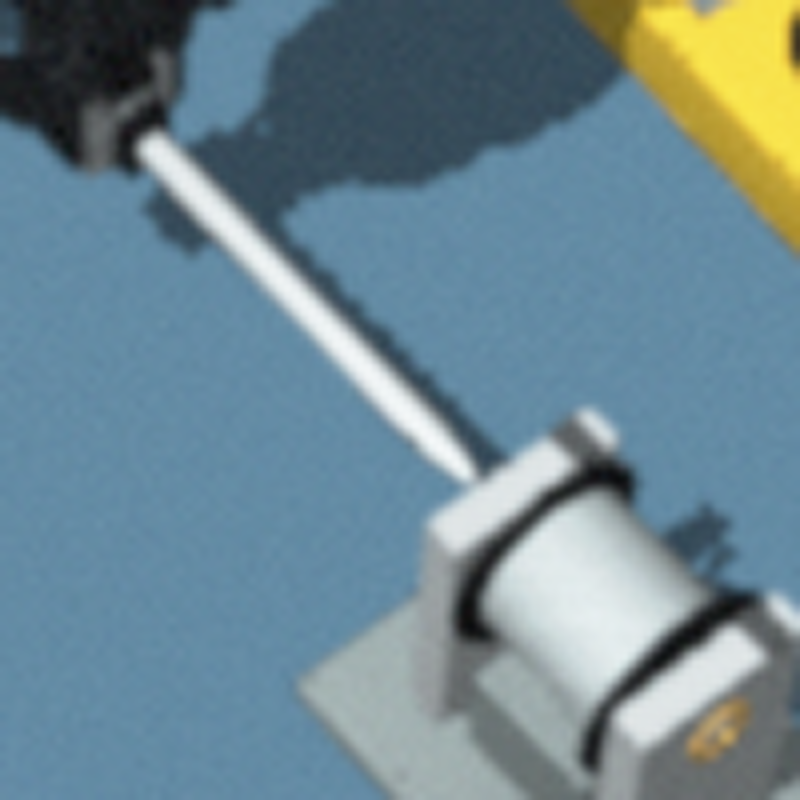

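View pics/t6c.png

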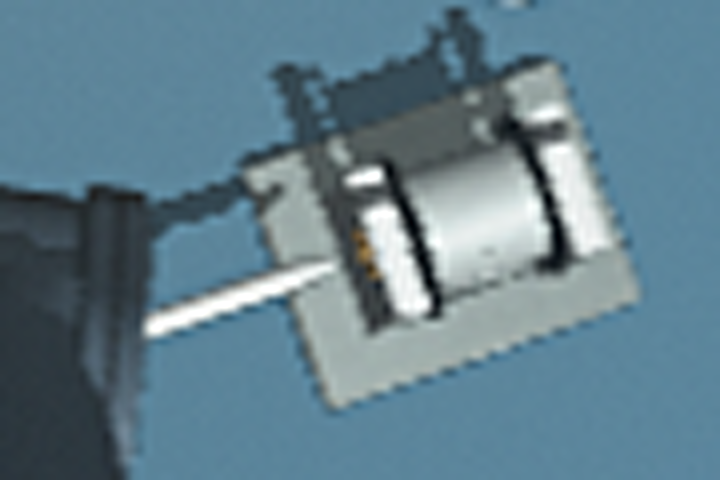

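```bash
python3 - <<'E'
from dev import *
both('t6',(335+332/8,190+266/8),(335+150/8,190+326/8),'s6',(305+477/8,240+478/8),(305+155/8,240+145/8))
# independent: bore ring in side image, far face
print(px(S,P2W([(0,-41,80)],np.r_[qS,0])[0]), 335+59.8,280+51.2)
print('near mouth in top px',px(T,P2W([(0,41,80)],np.r_[qT,0])[0]), [(px(T,P2W([(0,41,z)],np.r_[qT,0])[0])) for z in (73,87)])
E
```

```text
y 41.0 spindle minus bore axis: x,z mm [-0.58 -1.06]
y 81.0 spindle minus bore axis: x,z mm [-0.27 -0.88]
y 121.0 spindle minus bore axis: x,z mm [ 0.04 -0.69]
y 161.0 spindle minus bore axis: x,z mm [ 0.35 -0.5 ]
y 201.0 spindle minus bore axis: x,z mm [ 0.66 -0.32]
(np.float64(394.2696269783674), np.float64(330.8360252525033)) 394.8 331.2
near mouth in top px (np.float64(380.2835086789774), np.float64(221.2051106091493)) [(np.float64(379.9870112465943), np.float64(221.40838602617035)), (np.float64(380.58240422634975), np.float64(221.00019107055658))]
```

Emit:
send_rows:
  series:
    - {"offset": [0.0004, -0.0007, 0], "delta_rot": [0, -0.004, 0]}
    - {"offset": [0, 0, -0.006], "delta_rot": [0, 0, 0]}
    - {"offset": [0, 0, -0.006], "delta_rot": [0, 0, 0]}
    - {"offset": [0, 0, -0.006], "delta_rot": [0, 0, 0]}
    - {"offset": [0, 0, -0.004], "delta_rot": [0, 0, 0]}

```text
clock: 7.4
position: [540.3, -39.1, 62.0]
eef_rot: [-1.555, -0.266, 0.266]
force: [-0.3, 0.5, -1.3]
width: 15.0
```

Emit:
send_rows:
  series:
    - {"offset": [0, 0, 0], "delta_rot": [0, 0, 0]}

```text
clock: 7.52
position: [540.3, -38.9, 62.0]
eef_rot: [-1.555, -0.265, 0.265]
force: [-0.3, -0.6, -0.4]
width: 15.3
```

```bash
python3 - <<'E'
from plan import *
plan([520,18,80],.33)
c=grab('side','s7'); c=grab('top','t7')
crop('s7',305,240,405,340,8,'s7c'); crop('t7',335,190,425,250,8,'t7c')
E
```

```text
t 7.525 P [540.31 -38.89  61.99] w 15.3 F [-0.28 -0.63 -0.39] q [-0.13  0.61  0.18  1.98 -0.19  0.57  0.51]
delta_rot [0.0002 0.0082 0.0001]
offset in cur axes [ -0.28 -18.02  60.41]  in target axes [ -0.78 -18.01  60.4 ]
```

View pics/s7c.png

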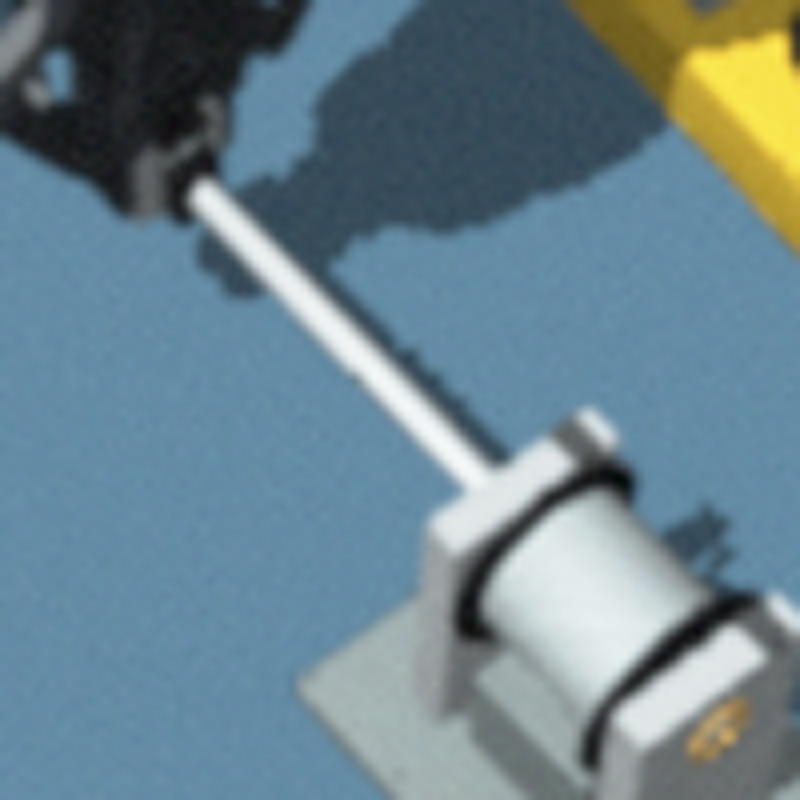

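View pics/t7c.png

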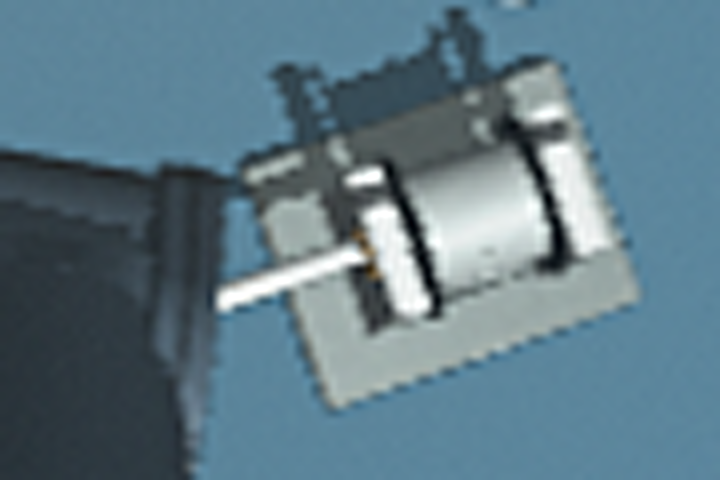

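```bash
python3 - <<'E'
from dev import *
both('t7',(335+380/8,190+247/8),(335+225/8,190+298/8),'s7',(305+505/8,240+500/8),(305+205/8,240+192/8))
E
```

```text
y 41.0 spindle minus bore axis: x,z mm [ 0.82 -0.37]
y 81.0 spindle minus bore axis: x,z mm [0.79 0.15]
y 121.0 spindle minus bore axis: x,z mm [0.77 0.67]
y 161.0 spindle minus bore axis: x,z mm [0.74 1.18]
y 201.0 spindle minus bore axis: x,z mm [0.72 1.7 ]
```

Emit:
send_rows:
  series:
    - {"offset": [0, 0, -0.005], "delta_rot": [0, 0, 0]}
    - {"offset": [0, 0, -0.005], "delta_rot": [0, 0, 0]}

```text
clock: 7.88
position: [543.3, -48.0, 62.0]
eef_rot: [-1.554, -0.266, 0.267]
force: [-1.1, -0.3, -0.7]
width: 15.0
```

Emit:
send_rows:
  series:
    - {"offset": [-0.0005, 0, -0.006], "delta_rot": [0, 0, 0]}
    - {"offset": [0, 0, -0.006], "delta_rot": [0, 0, 0]}
    - {"offset": [0, 0, -0.006], "delta_rot": [0, 0, 0]}
    - {"offset": [0, 0, -0.006], "delta_rot": [0, 0, 0]}

```text
clock: 8.38
position: [551.0, -71.0, 62.0]
eef_rot: [-1.554, -0.266, 0.266]
force: [-1.9, 0.3, 1.7]
width: 15.4
```

Emit:
send_rows:
  series:
    - {"offset": [0, 0, -0.006], "delta_rot": [0, 0, 0]}
    - {"offset": [0, 0, -0.006], "delta_rot": [0, 0, 0]}
    - {"offset": [0, 0, -0.006], "delta_rot": [0, 0, 0]}

```text
clock: 8.75
position: [557.0, -88.0, 62.0]
eef_rot: [-1.554, -0.266, 0.266]
force: [-2.0, 0.6, 2.3]
width: 15.4
```

```bash
python3 - <<'E'
from plan import *
plan([520,18,80],.33)
print(telemetry.observe()['moment'])
c=grab('side','s8'); c=grab('top','t8')
crop('s8',305,240,405,340,8,'s8c'); crop('t8',335,190,425,250,8,'t8c')
E
```

```text
t 8.75 P [556.99 -87.96  61.98] w 15.4 F [-2.    0.59  2.27] q [-0.04  0.63  0.17  1.93 -0.18  0.6   0.58]
delta_rot [-0.0001  0.0089 -0.0003]
offset in cur axes [  0.34 -18.   112.23]  in target axes [ -0.66 -18.02 112.23]
[ 0.00931673  0.50362517 -0.21581381]
```

View pics/s8c.png

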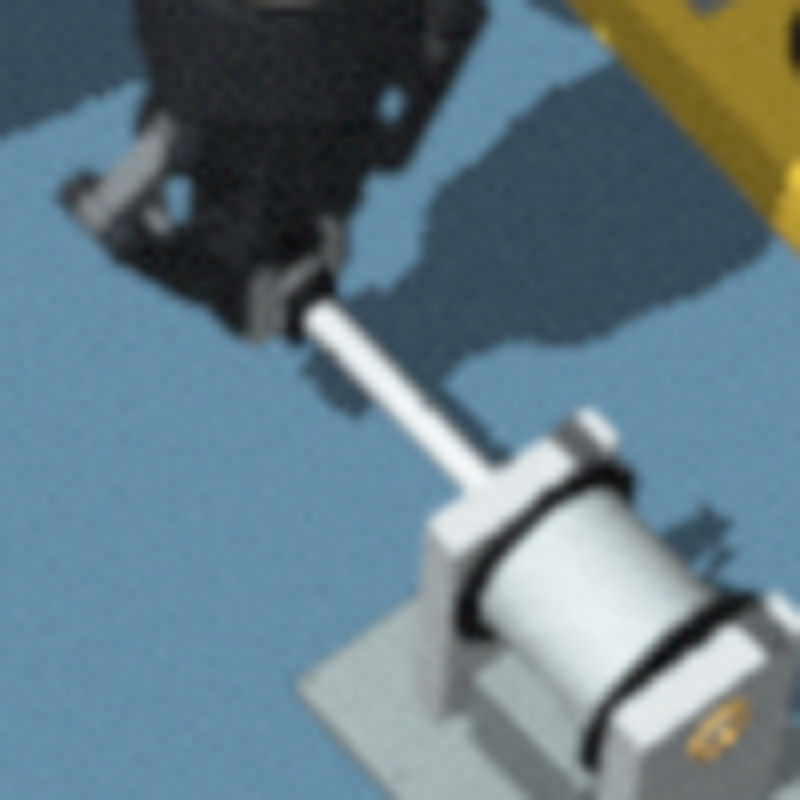

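View pics/t8c.png

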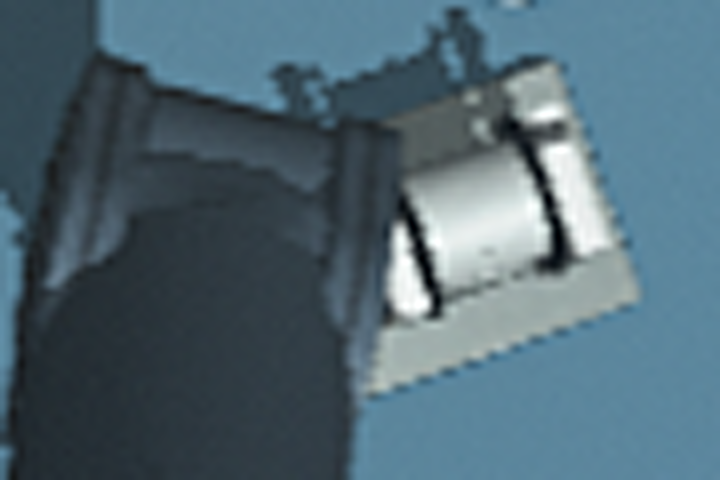

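Light contact (about 3 N): the shaft is bearing down and toward +x in the near bushing. Easing off that way before continuing.

Emit:
send_rows:
  series:
    - {"offset": [-0.0007, -0.0008, 0], "delta_rot": [0, 0, 0]}
    - {"offset": [0, 0, 0], "delta_rot": [0, 0, 0]}
    - {"offset": [0, 0, 0], "delta_rot": [0, 0, 0]}

```text
clock: 9.22
position: [556.5, -87.4, 62.8]
eef_rot: [-1.554, -0.267, 0.266]
force: [-0.4, -0.4, -0.4]
width: 15.4
```

```bash
python3 - <<'E'
from plan import *
for i in range(3):
    grab('side','s9'); s=telemetry.observe(); print(s['force'].round(2),s['moment'].round(2),s['position'].round(2))
from dev import *
B,ps=dev('s9',S,qS,(305+505/8,240+500/8),(305+315/8,240+312/8)); print(B.round(2))
plan([520,18,80],.33)
E
```

```text
[-0.06  0.88 -0.53] [-0.01  0.01  0.02] [556.52 -87.49  62.81]
[ 0.39  0.04 -0.7 ] [ 0.    0.03 -0.01] [556.5  -87.56  62.82]
[ 0.74  0.47 -1.32] [-0.05  0.02  0.  ] [556.46 -87.6   62.8 ]
[[ 4.10e+01 -3.00e-01 -4.30e-01 -1.90e-01]
 [ 8.10e+01 -4.10e-01 -4.30e-01 -1.90e-01]
 [ 1.21e+02 -5.10e-01 -4.20e-01 -1.90e-01]
 [ 1.61e+02 -6.10e-01 -4.10e-01 -1.80e-01]
 [ 2.01e+02 -7.10e-01 -4.00e-01 -1.80e-01]]
t 9.375 P [556.46 -87.6   62.8 ] w 15.3 F [ 0.74  0.47 -1.32] q [-0.04  0.63  0.17  1.93 -0.17  0.6   0.58]
delta_rot [-0.      0.0093  0.0002]
offset in cur axes [  0.77 -17.2  111.71]  in target axes [ -0.27 -17.2  111.72]
```

Emit:
send_rows:
  series:
    - {"offset": [-0.0005, -0.0006, 0], "delta_rot": [0, 0.004, 0]}
    - {"offset": [0, 0, -0.004], "delta_rot": [0, 0, 0]}
    - {"offset": [0, 0, -0.004], "delta_rot": [0, 0, 0]}

```text
clock: 9.75
position: [558.6, -95.9, 63.4]
eef_rot: [-1.555, -0.263, 0.263]
force: [0.3, 0.3, -0.8]
width: 15.3
```

Emit:
send_rows:
  series:
    - {"offset": [0, 0, -0.004], "delta_rot": [0, 0, 0]}
    - {"offset": [0, 0, -0.004], "delta_rot": [0, 0, 0]}

```text
clock: 10.0
position: [561.3, -103.5, 63.4]
eef_rot: [-1.555, -0.263, 0.263]
force: [-0.3, -0.8, -0.7]
width: 14.9
```

The nose should now be inside the far bushing, with no contact force. Continuing.

Emit:
send_rows:
  series:
    - {"offset": [0, 0, -0.004], "delta_rot": [0, 0, 0]}
    - {"offset": [0, 0, -0.004], "delta_rot": [0, 0, 0]}

```text
clock: 10.25
position: [563.9, -111.0, 63.4]
eef_rot: [-1.555, -0.263, 0.263]
force: [0.3, 0.3, -0.4]
width: 15.3
```

Emit:
send_rows:
  series:
    - {"offset": [0, 0, -0.004], "delta_rot": [0, 0, 0]}
    - {"offset": [0, 0, -0.004], "delta_rot": [0, 0, 0]}

```text
clock: 10.5
position: [566.5, -118.4, 63.4]
eef_rot: [-1.555, -0.263, 0.263]
force: [-0.2, -0.5, -1.1]
width: 15.3
```

```bash
python3 - <<'E'
from plan import *
c=grab('side','s10'); plan([520,18,80],.33)
crop('s10',305,260,405,360,8,'s10c')
E
```

```text
t 10.55 P [ 566.63 -119.13   63.43] w 15.5 F [ 0.3  -0.16 -0.72] q [ 0.02  0.64  0.17  1.88 -0.17  0.63  0.63]
delta_rot [0.0005 0.0045 0.    ]
offset in cur axes [  0.97 -16.64 144.83]  in target axes [  0.32 -16.57 144.84]
```

View pics/s10c.png

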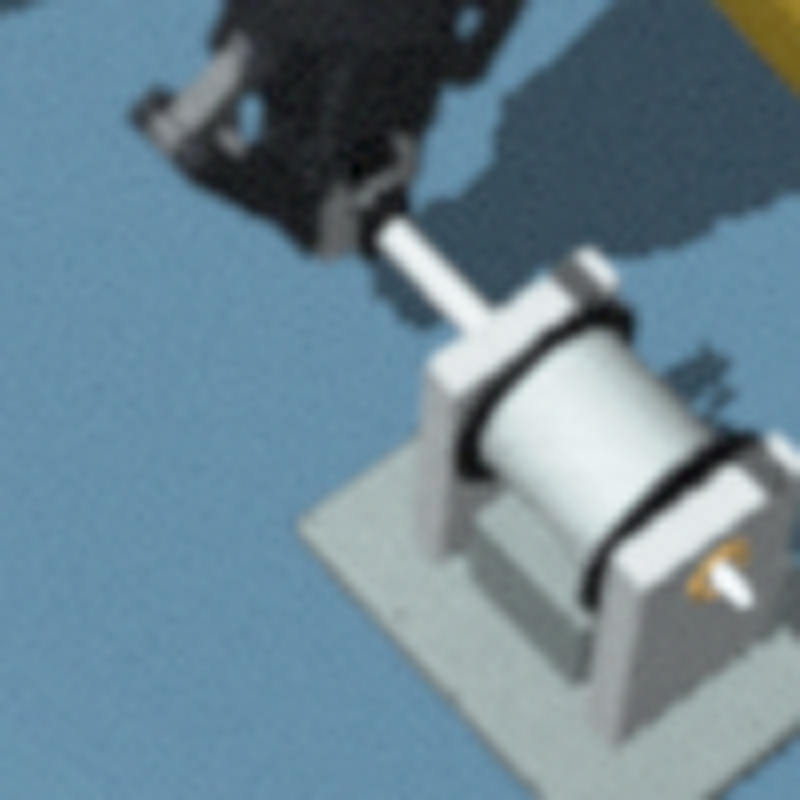

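The nose emerges centred in the far bushing (crop (735,585)), with no force. Advancing about 14 mm more.

Emit:
send_rows:
  series:
    - {"offset": [0, 0, -0.004], "delta_rot": [0, 0, 0]}
    - {"offset": [0, 0, -0.004], "delta_rot": [0, 0, 0]}

```text
clock: 10.8
position: [569.1, -126.0, 63.4]
eef_rot: [-1.555, -0.263, 0.263]
force: [-0.3, -0.3, -0.2]
width: 15.1
```

Emit:
send_rows:
  series:
    - {"offset": [0, 0, -0.004], "delta_rot": [0, 0, 0]}
    - {"offset": [0, 0, -0.002], "delta_rot": [0, 0, 0]}
    - {"offset": [0, 0, 0], "delta_rot": [0, 0, 0]}
    - {"offset": [0, 0, 0], "delta_rot": [0, 0, 0]}

```text
clock: 11.3
position: [571.0, -131.2, 63.4]
eef_rot: [-1.555, -0.263, 0.263]
force: [0.5, -0.2, 0.1]
width: 15.3
```

```bash
python3 - <<'E'
from plan import *
c=grab('side','s11');d=grab('top','t11'); plan([520,18,80],.33); print(telemetry.observe()['moment'].round(2))
crop('s11',345,290,425,370,10,'s11c');crop('t11',370,180,430,230,12,'t11c')
E
```

```text
t 11.4 P [ 571.   -131.23   63.42] w 15.1 F [-0.25 -0.24 -1.11] q [ 0.04  0.65  0.17  1.87 -0.17  0.64  0.64]
delta_rot [-0.0001  0.0053  0.    ]
offset in cur axes [  0.94 -16.57 157.7 ]  in target axes [ 1.000e-01 -1.658e+01  1.577e+02]
[ 0.02  0.   -0.04]
```

View pics/s11c.png

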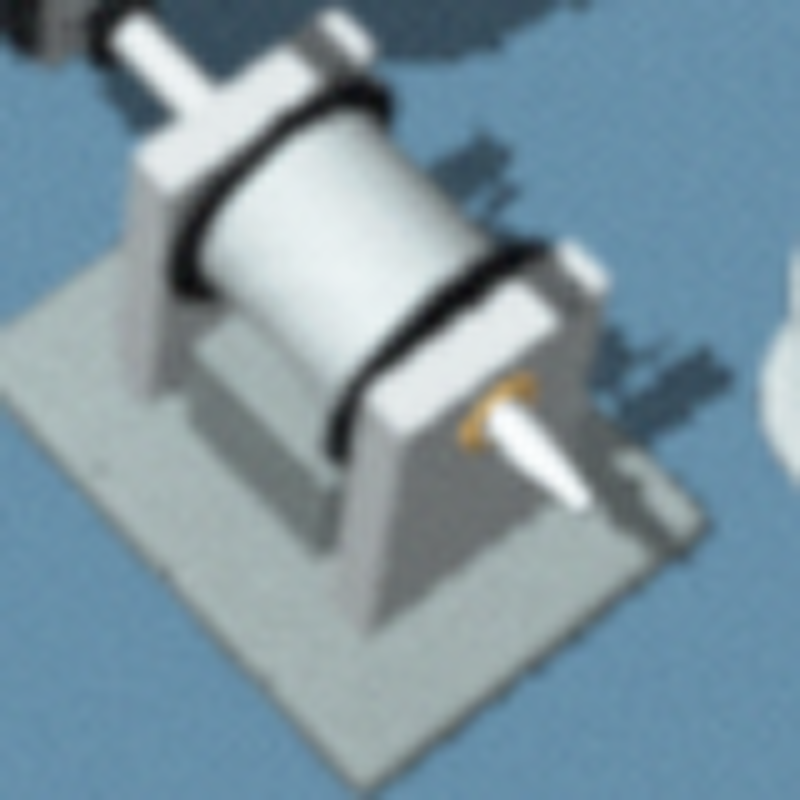

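View pics/t11c.png

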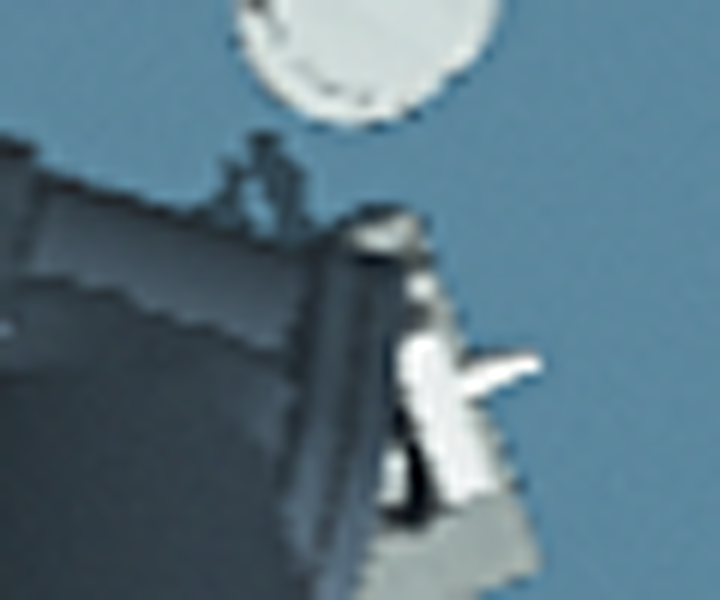

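View pics/s11.png

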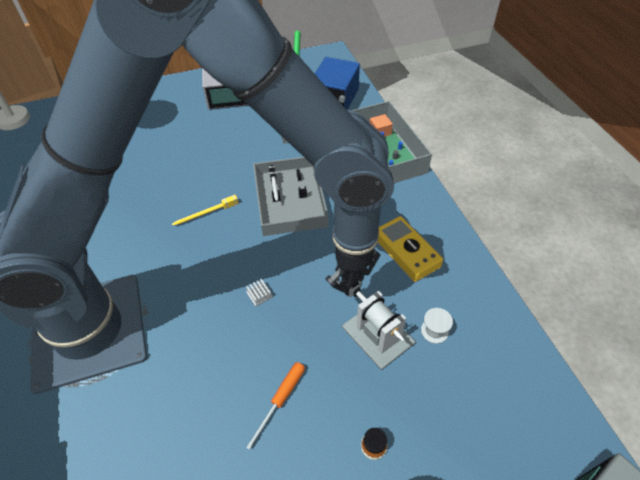

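```bash
python3 - <<'E'
from dev import *
for y in(-41,-56,-61,-64,-67,-70): print(y,np.round(px(S,P2W([(0,y,80)],np.r_[qS,0])[0]),1),np.round(px(T,P2W([(0,y,80)],np.r_[qT,0])[0]),1))
print('nose',345+58.7,290+50.5,'top',370+541/12,180+363/12)
a=cv2.imread('pics/s4.png').astype(int);b=cv2.imread('pics/side0.png').astype(int);c=cv2.imread('pics/s11.png').astype(int)
for n,(u0,v0,u1,v1) in dict(meter_edge=(405,215,445,285),reel=(420,305,455,345),jar=(355,420,395,465),heatsink=(245,278,273,306),short=(262,165,284,205)).items(): print(n,abs(b-c)[v0:v1,u0:u1].mean().round(1))
E
```

```text
-41 [394.3 330.8] [406.2 212.3]
-56 [399.4 336.1] [410.9 210.7]
-61 [401.1 337.9] [412.5 210.2]
-64 [402.2 339. ] [413.4 209.8]
-67 [403.2 340.1] [414.3 209.5]
-70 [404.3 341.1] [415.3 209.2]
nose 403.7 340.5 top 415.0833333333333 210.25
meter_edge 37.4
reel 11.2
jar 7.8
heatsink 14.8
short 8.4
```

The images put the nose at stand y ≈ -68 mm, about 27 mm beyond the exit face, and kinematics gives about 25.6 mm. The taper is 15 mm, so it is clear. Contact force is about zero, so I'm handing in.

```bash
python3 - <<'E'
from h import *
s=telemetry.observe();print(s['clock'],np.abs(s['joint_vel']).max(),s['width'],s['force'].round(2))
print(arm.finish_job())
E
```

```text
11.4 0.0016296749760464746 15.067579502015745 [-0.25 -0.24 -1.11]
the job is handed in; nothing more can be done
None
```

I took the long spindle by its handle out of the tray's far lane and threaded it through the near bushing, the reel core and the far bushing. I handed in at 11.4 s, still gripping the handle and holding it still.

**Last checks:**
- **Protrusion:** the nose stands about 27 mm beyond the far bushing by the images, and about 25.6 mm by arm position. The whole 15 mm taper is clear by at least 10 mm.
- **Force:** about 1 N at hand-in, close to the sensor's noise. Partway in, the shaft rubbed the near bushing lightly (about 3 N); I re-centred it before going on.
- **Grip:** opening 15.1 mm on the handle, nominally 16 mm wide.
- **Other items:** the short spindle and the bystanders look unmoved in the last side view. A pixel comparison with the first picture also flagged the multimeter. I put that down to the arm's shadow, because its outline sits in the same place, but I did not measure it further.

The two cameras disagreed by about 2–3 mm on the stand's position, so I aligned the spindle relative to the stand in the images and then by contact force.

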